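Screw down the oil filler cap on a valve cover

ROBOT

A 7-joint arm with a two-finger parallel gripper is mounted at the origin on the work surface. World frame = base frame: x ahead of the robot, y to its left, z up, the work surface at z = 0. Lengths are in m, angles in rad, forces in N, time in s.
With the tool pointing down it reaches from about 0.4 to 0.875 m from the base axis. Payload 19.3 kg.
Tool frame: the origin (TCP) lies midway between the tips of the shut fingers; the grasp point (between the pads) lies 19 mm behind it (bot.pinch_z is the distance from the TCP to the grasp point, in m); z points along the fingers, y is the line along which they close (so a half turn about z gives the same grasp; the last joint's range is limited). The gripper opens to 85 mm and grips with 20 to 120 N. Pads are 22 mm wide; open, the fingers measure 114 mm over their backs; the gripper's body (76 mm by 85 mm) begins 54 mm behind the grasp point. The pads swing forward as they close: fully open they stand 13 mm farther back than shut.
Start: joints at [-1.383, 0.521, -0.036, 1.599, 0.021, 1.021, -0.113], TCP at [0.159, 0.604, 0.231] pointing down, gripper open.
Joint ranges: [-2.91, 2.91], [-0.3, 2.13], [-1.5, 1.42], [0.17, 2.43], [-1.26, 4.41], [0.16, 1.93], [-2.52, 2.52]. Speed limits (rad/s): [1.89, 1.89, 2.39, 2.39, 3.01, 3.01, 3.01].

INTERFACE

Orientations are given as [roll, pitch, yaw] about the fixed x, y, z axes, in that order (R = Rz(yaw) Ry(pitch) Rx(roll)).
In Python, from workcell import observe, viewer, bot gives the robot as it stands. The module is installed in compiled form; this text tells all that it offers.
- The arm moves only by the tool play_rows, never from a script. Its argument "motion" is a list of rows, each a list of 7 numbers: the shift along the tool's x, y, z in cm, then the turn, a rotation vector about the tool's x, y, z in rad, then the opening, from -1 (shut) to 1 (fully open), so that 0 is half open. A call has exactly 5 rows; each row is the pose to reach, as a shift and turn from the pose commanded when the call began, along the tool's axes at that moment; what a row does not reach only later rows make up. A row lasts 1/10 s, in which the tool goes at most 50 mm and 8.59 degrees, less where a joint would pass 70% of its speed; a pose out of reach is approached as far as the arm can. A call with a gripper value outside its range is refused whole. The fingers move at their own pace and stop on an object; "squeeze" is the grip in N (left out, the last holds). Time passes only in rows, so rows that repeat a pose let the fingers close, or fill a call up. It gives the time, the measured TCP pose, the force, the opening and the grip force at its end, in the units of the state.
- observe(): the state, without advancing time (a new reading comes with each control period).
- viewer.grab_frame(name): name is "side" or "top"; returns (picture, depth): 400x640x3 uint8, red, green, blue; 400x640 float32, m along the optical axis (not along the pixel's ray), 0 where there is no reading.
- viewer.camera_info(name): a dict with "fx", "fy", "cx", "cy" (pixels), "k1" (the pictures are not rectified: a ray, as slopes to the right and down, at radius r is drawn at 1 + k1 r^2 times it, then the intrinsics apply), "R" (3x3) and "t" (3): a world point X has camera coordinates R X + t. Camera axes: x right, y down, z forward; pixel columns grow to the right and rows downward; lengths in m; the calibration is good to about 2 mm. A picture is of the moment at which its call begins. camera_info takes no time and is no camera call.
- bot.job_done(): hands the job in; it is judged then, once.
The state is a dict: "clock": time; "qpos": joint angles; "qd": joint speeds; "joint_efforts": joint torques, N m; "position": TCP position; "tool_rot": TCP orientation; "force": force on the tool from outside, world axes, zero at the start; "moment": the same for the moment, N m; "grip_width": finger opening in m; "finger_force": force on a finger pad.
Only numpy, scipy, OpenCV 4.12 (cv2) and the standard library are available. Lean on these libraries where they do the work, as an engineer would, in place of code of your own. Each camera call takes 0.05 s, during which the arm holds its last target. There are 200 camera calls.

TASK

The large oil filler cap on the aluminium valve cover is only started on its thread. Screw it clockwise (seen from above) by its bar until it stops tight, with the bar in line with the length of the cover, then let go of it. Leave the small breather cap at the other end of the cover as it is, and do not knock over the oil jug.

Things in the scene. Friction and masses are not known exactly. Their poses are not given: they have to be found in the camera images.
- filler_cap_grip (a point): Grip point of the larger cap on the cover (black disc 58 mm across, 10 thick, ribbed edge; on it an upright grey bar 52 long, 14 thick, 32 tall, a pale line along its top). On the cap's vertical axis, 10 mm below the bar's top, 22 above the disc. Turns with the cap: x along the bar, y across its flat faces (close the fingers along y), z up. The axis is on the cover's centre line, 90 mm from one end.
- filler_cap (a joint): Filler cap's turn, rad: grows clockwise seen from above, 0 just started, 1.4 the hard stop (tight, bar in line with the cover's length). Starts at 0.1 to 0.7, so 0.7 to 1.3 are left: one grasp does it. The cap sinks 2.5 mm per rad as it turns. Thread friction 0.08 N m: it stays where left; a grip of about 30 N turns it.
- breather_bar_end (a point): End of the bar (34 long, 14 thick, 32 mm tall) of the smaller breather cap, same make (disc 38 mm across), already tight, bar in line with the cover; 17 mm from its axis, 10 below the bar's top. The axis is on the cover's centre line, 210 mm from the filler cap's. The cover is fixed: bare aluminium, 380 long, 140 wide, top 70 mm above the bench, lying within 0.7 rad of crosswise.
- oil_jug: White plastic oil jug with blue collar and bent spout, 104 mm across at the foot, 206 mm tall, 0.35 to 0.7 kg, standing loose on the bench beyond the breather end of the cover, about 0.4 m from the filler cap. Origin at the centre of its underside, z up.
Not all that is in view belongs to the job. Of the things like the oil_jug, leave any that is purple; of the rest the larger one is meant.

How it is judged:
At the end, for the whole second after the job is handed in: The filler cap is screwed on to within 0.17 rad (10 degrees) of its stop (joint above 1.23 of 1.4), the breather cap has not been turned (its bar end within 6 mm of its start), and the oil jug stands upright (within 0.2 rad) (value of joint filler_cap above 1.23 rad and distance of breather_bar_end from where it was at the start of the episode below 0.006 m and angle between oil_jug's own z axis and vertical below 0.2 rad); the robot touches nothing.
It fails at once if the breather cap is turned (its bar end moves more than 6 mm) (distance of breather_bar_end from where it was at the start of the episode above 0.006 m).
It fails at once if the oil jug is knocked over (tilts more than 0.5 rad) (angle between oil_jug's own z axis and vertical above 0.5 rad).
It also fails if it takes over 35 s, if anything falls off the work surface, if the arm or the gripper's body presses on something with over 40 N, if the wrist force passes 120 N, or if a joint passes its speed limit or range.

## Working session

There is one attempt and no reset: what is moved stays moved. The work goes in short steps, Python scripts to look and compute and a tool call to move; the robot and the scene stay as the last step left them, time stands still between calls to the robot, and variables do not carry over. Pictures are saved under pics/ and viewed, at most 10 in all, crops included, and the job is handed in when it is done.

Besides the shell and the picture viewer there is one more tool, called after ">>>" in YAML: its name, and indented under it one key for each argument. play_rows: Moves the arm, as the interface text tells. Its arguments: {"type":"object","properties":{"motion":{"type":"array"},"squeeze":{"type":"number"}},"required":["motion"]}

```bash
mkdir -p pics
cat > h.py <<'E'
import numpy as np, cv2
from workcell import observe, viewer, bot
def unproj(name,uv,z=None,depth=None):
    c=viewer.camera_info(name);R=np.array(c["R"]);t=np.array(c["t"])
    K=np.array([[c["fx"],0,c["cx"]],[0,c["fy"],c["cy"]],[0,0,1.]])
    uv=np.atleast_2d(np.array(uv,float))
    n=cv2.undistortPoints(uv[:,None],K,np.array([c["k1"],0,0,0.]))[:,0]
    d=np.c_[n,np.ones(len(n))]
    C=-R.T@t; D=d@R
    s=(z-C[2])/D[:,2] if z is not None else np.asarray(depth)
    return C+D*s[:,None]
E
python3 - <<'E'
from h import *
for n in("top","side"):
    p,d=viewer.grab_frame(n); cv2.imwrite(f"pics/{n}0.png",p[:,:,::-1]); np.savez(f"{n}0.npz",p=p,d=d)
    c=viewer.camera_info(n); print(n,c["fx"],c["k1"],-np.array(c["R"]).T@c["t"])
    print(np.round(c["R"],2))
s=observe();print(s["clock"],s["position"],s["tool_rot"],s["grip_width"],s["force"])
E
```

```text
top 402.946266707089 -0.02071869497656938 [ 0.51254091 -0.13793594  1.12509643]
[[-0.03 -1.   -0.03]
 [-1.    0.03 -0.06]
 [ 0.06  0.03 -1.  ]]
side 406.8830727185022 -0.009100959613243656 [0.13216846 0.50309936 0.56585827]
[[-0.81 -0.59  0.  ]
 [-0.31  0.43 -0.85]
 [ 0.5  -0.69 -0.53]]
0.1 [0.15930867 0.60404167 0.23078926] [-3.14056105e+00  7.65081335e-05  2.88374236e+00] 0.08534476427953788 [ 0.41371588 -0.075275    0.37862657]
```

View pics/top0.png

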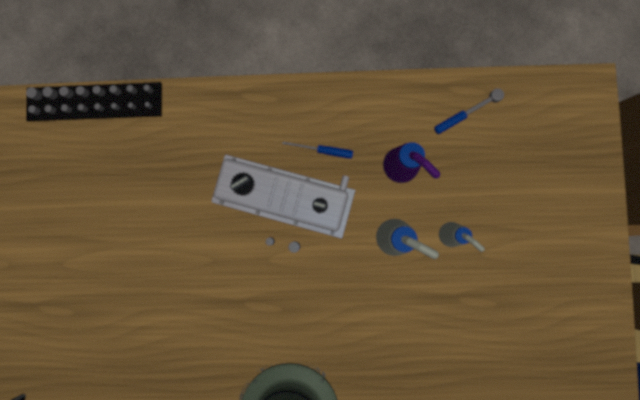

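View pics/side0.png

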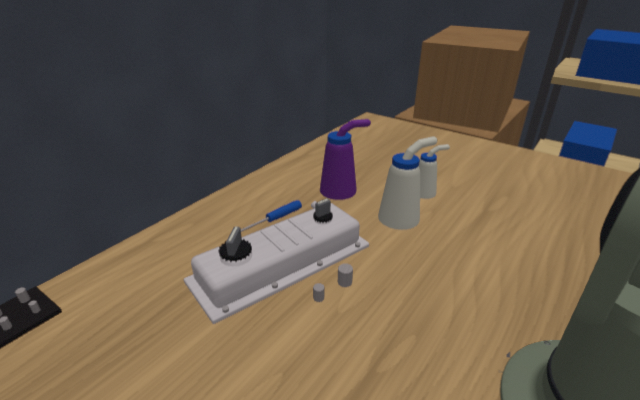

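Top picture: filler cap at (242,184) with its bar oblique, breather cap at (320,205). Jug-like things are purple (403,160), large white (395,238) and small white (452,234). The large white one is meant: it isn't purple, and it's the larger of the other two. I'll check with a crop and measure.

```bash
cat > meas.py <<'E'
from h import *
import sys
def meas(p,d,tag):
    x0,y0=205,145
    cr=p[y0:245,x0:365]; g=cr.max(2)
    cap=(g<70).astype(np.uint8)
    k,l,st,ce=cv2.connectedComponentsWithStats(cap)
    for i in range(1,k):
        if st[i,4]<40: continue
        cnt=cv2.findContours((l==i).astype(np.uint8),0,1)[0]
        h=cv2.convexHull(np.vstack(cnt)); inside=cv2.drawContours(np.zeros_like(g),[h],-1,1,-1)
        (cx,cy),r=cv2.minEnclosingCircle(h)
        ins=cv2.erode(inside,np.ones((3,3)))
        print("disc",(cx+x0,cy+y0),r,st[i,4],unproj("top",[cx+x0,cy+y0],z=0.082))
        bar=((g>=90)&(ins>0)); ys,xs=np.nonzero(bar)
        dd=d[y0:245,x0:365][bar]
        W=unproj("top",np.c_[xs+x0,ys+y0],depth=dd)
        print("bar n",len(xs),"z",np.round(np.sort(W[:,2]),3)[-12:])
        w=W[W[:,2]>0.1]
        if len(w)>4:
            q=w[:,:2]-w[:,:2].mean(0); u,s,v=np.linalg.svd(q); print("bar ctr",w.mean(0),"yaw",np.arctan2(v[0,1],v[0,0]),"sv",s, "ext",np.ptp(q@v.T,axis=0))
if __name__=="__main__":
    f=np.load("top0.npz");p,d=f["p"],f["d"]; meas(p,d,"0")
    c=cv2.resize(p[140:270,200:500],None,fx=2.66,fy=2.66,interpolation=cv2.INTER_CUBIC);
    a=cv2.resize(p[150:220,210:350],None,fx=5.7,fy=5.7,interpolation=cv2.INTER_CUBIC)[:250,:798]
    a=cv2.copyMakeBorder(a,0,0,0,798-a.shape[1],0)
    cv2.imwrite("pics/crop0.png",np.vstack([c[:,:798],a])[:600,:,::-1])
    # cover outline
    m=((p.min(2)>110)&(np.ptp(p.astype(int),axis=2)<40)).astype(np.uint8); m[:,370:]=0;m[:150]=0;m[250:]=0;m[:,:200]=0
    m=cv2.morphologyEx(m,cv2.MORPH_OPEN,np.ones((5,5)))
    cn=max(cv2.findContours(m,0,2)[0],key=cv2.contourArea)
    r=cv2.minAreaRect(cn);b=cv2.boxPoints(r);print(b);W=unproj("top",b,z=.01);print(W)
    for j in range(2): e=W[j+1]-W[j];print(np.linalg.norm(e),np.arctan2(e[1],e[0]))
E
python3 meas.py
```

```text
disc (242.24905014038086, 183.48098754882812) 11.185907363891602 320 [[0.62480698 0.10102737 0.082     ]]
bar n 36 z [0.123 0.123 0.123 0.124 0.124 0.124 0.125 0.125 0.125 0.125 0.125 0.125]
bar ctr [0.62494939 0.09971471 0.12222529] yaw 2.071306333606931 sv [0.06531109 0.01058259] ext [0.03660815 0.00615034]
disc (319.6487579345703, 205.00413131713867) 7.025982856750488 105 [[ 0.56284216 -0.10019337  0.082     ]]
bar n 26 z [0.117 0.117 0.117 0.117 0.118 0.118 0.118 0.118 0.118 0.119 0.12  0.121]
bar ctr [ 0.5626507  -0.10100675  0.11652198] yaw -1.8307171684368007 sv [0.03406668 0.01007923] ext [0.02318801 0.00674359]
[[212.24413 202.95035]
 [225.12413 155.11035]
 [354.44275 189.92691]
 [341.56274 237.7669 ]]
[[ 0.58034293  0.20285693  0.01      ]
 [ 0.71422628  0.16503626  0.01      ]
 [ 0.60547156 -0.19514145  0.01      ]
 [ 0.47432713 -0.15564708  0.01      ]]
0.1391228079534418 -0.2753159802308074
0.37623871773965956 -1.8640387719499059
```

View pics/crop0.png

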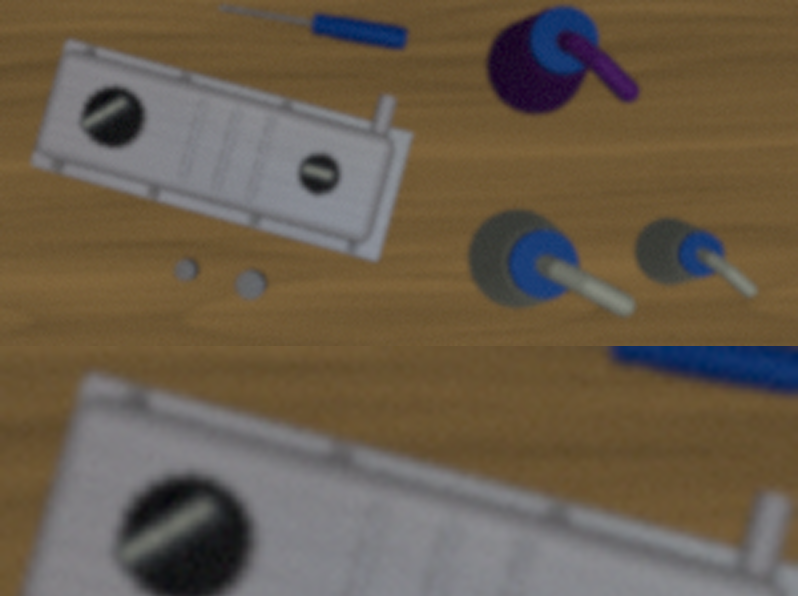

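The crop confirms it. The filler cap at (242,184) is the larger disc, with its bar oblique. The breather (320,205) is the smaller one, with its bar in line with the cover. The big white jug (395,238) is the one meant, and it stays well clear of the path. Bar yaw is about 2.07 and cover yaw about 1.27, so roughly 0.8 rad of clockwise turn is left.

```bash
cat > go.py <<'E'
import sys,numpy as np
from h import *
from scipy.spatial.transform import Rotation as Ro
def go(x,y,z,yaw):
    s=observe(); R=Ro.from_euler("xyz",s["tool_rot"]); T=Ro.from_euler("xyz",[np.pi,0,yaw])
    print("t",s["clock"],"pos",np.round(s["position"],4),"rpy",np.round(s["tool_rot"],3),"q",np.round(s["qpos"],2),"F",np.round(s["force"],1))
    print("shift cm",np.round(R.inv().apply(np.array([x,y,z])-s["position"])*100,2),"rv",np.round((R.inv()*T).as_rotvec(),3))
if __name__=="__main__": go(*map(float,sys.argv[1:]))
E
python3 go.py .625 .1005 .2 2.07; python3 -c "
from h import *;print(bot.pinch_z)"
```

```text
t 0.1 pos [0.1593 0.604  0.2308] rpy [-3.141  0.     2.884] q [-1.38  0.52 -0.04  1.6   0.02  1.02 -0.11] F [ 0.4 -0.1  0.4]
shift cm [-57.87 -36.81   3.12] rv [-0.001  0.     0.814]
0.0187
```

>>> play_rows:
  motion:
    - [-3.8,-2.4,0,0,0,0,1]
    - [-7.6,-4.8,0,0,0,0,1]
    - [-11.4,-7.2,0,0,0,0,1]
    - [-15.2,-9.7,0,0,0,0,1]
    - [-19,-12.1,0,0,0,0,1]
  squeeze: 40

```text
clock: 0.6
position: [0.3131, 0.4372, 0.2312]
tool_rot: [-3.141, -0.0, 2.884]
force: [1.4, 1.3, -0.4]
grip_width: 0.0855
finger_force: 0.0
```

>>> play_rows:
  motion:
    - [-3.8,-2.4,0,0,0,0,1]
    - [-7.6,-4.8,0,0,0,0,1]
    - [-11.4,-7.2,0,0,0,0,1]
    - [-15.2,-9.7,0,0,0,0,1]
    - [-19,-12.1,0,0,0,0,1]

```text
clock: 1.1
position: [0.466, 0.2717, 0.2312]
tool_rot: [-3.141, -0.0, 2.884]
force: [0.6, 0.0, -0.7]
grip_width: 0.0852
finger_force: 0.0
```

>>> play_rows:
  motion:
    - [-3.8,-2.4,0,0,0,0,1]
    - [-7.6,-4.8,0,0,0,0,1]
    - [-11.4,-7.2,0,0,0,0,1]
    - [-15.2,-9.7,0,0,0,0,1]
    - [-19,-12.1,0,0,0,0,1]

```text
clock: 1.6
position: [0.6188, 0.1063, 0.2311]
tool_rot: [-3.141, -0.0, 2.884]
force: [0.2, 1.0, 1.2]
grip_width: 0.085
finger_force: 0.0
```

>>> play_rows:
  motion:
    - [0,0,0,0,0,0.14,1]
    - [0,0,0,0,0,0.28,1]
    - [0,0,0,0,0,0.42,1]
    - [0,0,0,0,0,0.56,1]
    - [0,0,0,0,0,0.7,1]

```text
clock: 2.1
position: [0.6178, 0.1079, 0.231]
tool_rot: [-3.141, -0.0, 2.178]
force: [1.1, 0.3, 0.6]
grip_width: 0.0855
finger_force: 0.0
```

```bash
python3 go.py .625 .1005 .18 2.07
```

```text
t 2.1 pos [0.6178 0.1079 0.231 ] rpy [-3.141 -0.     2.178] q [-0.46  0.54  0.29  1.61 -0.17  1.02  0.49] F [1.1 0.3 0.6]
shift cm [-1.02  0.17  5.1 ] rv [-0.001 -0.     0.108]
```

>>> play_rows:
  motion:
    - [-0.5,0.1,1,0,0,0.06,1]
    - [-1,0.2,2.5,0,0,0.11,1]
    - [-1,0.2,5,0,0,0.11,1]
    - [-1,0.2,7.5,0,0,0.11,1]
    - [-1,0.2,8.5,0,0,0.11,1]

```text
clock: 2.6
position: [0.6242, 0.1009, 0.1439]
tool_rot: [-3.138, -0.001, 2.074]
force: [-0.9, -0.8, -0.2]
grip_width: 0.0855
finger_force: 0.0
```

```bash
python3 go.py .625 .1005 .089 2.07
python3 - <<'E'
from h import *
p,d=viewer.grab_frame("side"); cv2.imwrite("pics/s1.png",cv2.resize(p[150:310,140:340],None,fx=3.5,fy=3.5,interpolation=2)[:,:,::-1])
E
```

```text
t 2.6 pos [0.6242 0.1009 0.1439] rpy [-3.138e+00 -1.000e-03  2.074e+00] q [-0.44  0.65  0.28  1.66 -0.23  0.86  0.44] F [-0.9 -0.8 -0.2]
shift cm [-0.07  0.07  5.49] rv [-0.003 -0.001  0.004]
```

View pics/s1.png

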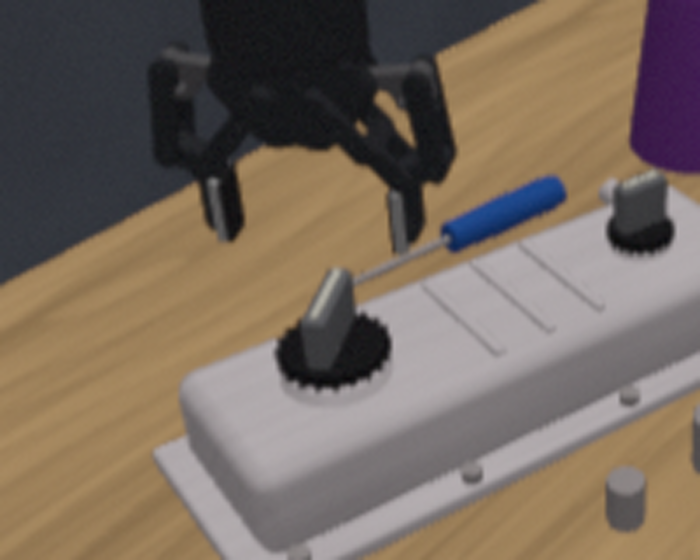

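Side crop: the open fingers (left pad at (225,215), right at (400,220)) straddle the bar, whose top runs from (345,272) to (310,325). The disc seems to sit on a boss, so I'll check the bar's top height.

Run:
```python
from h import *
for z in (.11,.115,.12,.125): print(z,unproj("side",[140+326/3.5,150+298/3.5],z=z), unproj("top",[242.2,183.5],z=z-.035)[0,:2])
f=np.load("side0.npz")["d"]
for v in range(226,246,3): print([round(float(unproj("side",[u,v],depth=[f[v,u]])[0,2]),3) for u in range(226,246,2)])
for u,v in((262,262),(285,245),(252,270)): print("cover",unproj("side",[u,v],depth=[f[v,u]]))
t=np.load("top0.npz")["d"]
print([unproj("top",[u,v],depth=[t[v,u]])[0,2] for u,v in((262,180),(275,200),(260,200),(300,210))])
```

```text
0.11 [[0.6349956  0.09295327 0.11      ]] [0.62551388 0.10276188]
0.115 [[0.62948043 0.09745188 0.115     ]] [0.62497597 0.1016158 ]
0.12 [[0.62396526 0.10195049 0.12      ]] [0.62443805 0.10046973]
0.125 [[0.61845009 0.10644911 0.125     ]] [0.62390013 0.09932365]
[0.001, -0.0, 0.001, 0.001, 0.123, 0.123, 0.122, 0.001, 0.002, 0.001]
[0.001, 0.0, 0.001, 0.123, 0.125, 0.123, 0.123, 0.12, 0.015, 0.013]
[0.003, 0.0, 0.003, 0.124, 0.124, 0.123, 0.119, 0.112, 0.003, 0.001]
[0.002, 0.001, 0.125, 0.125, 0.123, 0.121, 0.114, 0.107, 0.003, 0.002]
[0.002, 0.124, 0.125, 0.125, 0.123, 0.117, 0.108, 0.102, 0.071, 0.071]
[0.122, 0.123, 0.123, 0.124, 0.119, 0.111, 0.103, 0.095, 0.089, 0.091]
[0.117, 0.118, 0.118, 0.118, 0.112, 0.107, 0.097, 0.089, 0.091, 0.092]
cover [[0.57197149 0.08528205 0.06975308]]
cover [[0.57003265 0.02030413 0.07069855]]
cover [[0.57365683 0.11081035 0.06700025]]
[np.float64(0.06888533606483271), np.float64(0.07193887485963879), np.float64(0.07059326786836984), np.float64(0.06704144702093662)]
```

Bar top is at about 0.123 and the disc at about 0.091, so I'll go to TCP z ≈ 0.096.

>>> play_rows:
  motion:
    - [0,0,1.2,0,0,0,1]
    - [0,0,2.4,0,0,0,1]
    - [0,0,3.6,0,0,0,1]
    - [0,0,4.6,0,0,0,1]
    - [0,0,4.8,0,0,0,1]

```text
clock: 3.15
position: [0.6248, 0.1009, 0.097]
tool_rot: [-3.14, -0.0, 2.074]
force: [-0.3, 0.2, 0.3]
grip_width: 0.0856
finger_force: 0.0
```

>>> play_rows:
  motion:
    - [0,0,0,0,0,0,-1]
    - [0,0,0,0,0,0,-1]
    - [0,0,0,0,0,0,-1]
    - [0,0,0,0,0,0,-1]
    - [0,0,0,0,0,0,-1]
  squeeze: 40

```text
clock: 3.65
position: [0.6252, 0.1008, 0.0985]
tool_rot: [-3.141, -0.0, 2.074]
force: [-14.7, -7.1, 14.5]
grip_width: 0.0131
finger_force: 45.3
```

>>> play_rows:
  motion:
    - [0,0,0,0,0,0,-1]
    - [0,0,0,0,0,0,-1]
    - [0,0,0,0,0,0,-1]
    - [0,0,0,0,0,0,-1]
    - [0,0,0,0,0,0,-1]

```text
clock: 4.15
position: [0.625, 0.1007, 0.0987]
tool_rot: [-3.141, -0.0, 2.074]
force: [-4.1, -0.9, 8.0]
grip_width: 0.0132
finger_force: 43.4
```

```bash
python3 go.py .6245 .1002 .096 1.275
python3 - <<'E'
from h import *
s=observe();print(s["grip_width"],s["finger_force"],s["moment"])
p,d=viewer.grab_frame("side"); cv2.imwrite("pics/s2.png",cv2.resize(p[150:310,140:340],None,fx=3,fy=3,interpolation=2)[:,:,::-1])
E
```

```text
t 4.15 pos [0.625  0.1007 0.0987] rpy [-3.141 -0.     2.074] q [-0.43  0.71  0.26  1.69 -0.25  0.77  0.46] F [-4.1 -0.9  8. ]
shift cm [-0.02 -0.07  0.27] rv [-0.001  0.     0.799]
0.013245320165960986 43.40195059776306 [-0.29957686  1.05511822  0.02175347]
```

View pics/s2.png

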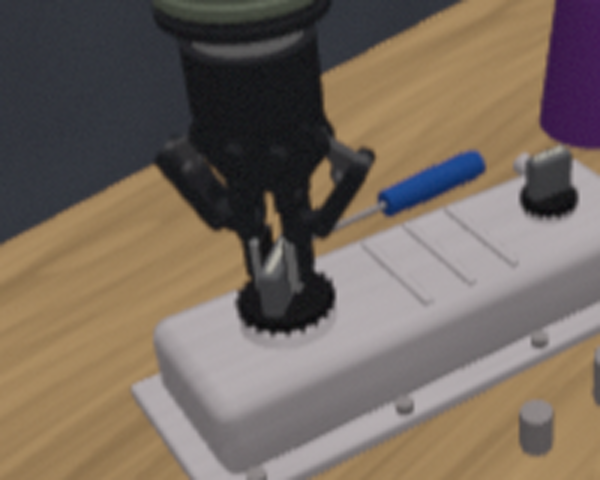

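The bar is held between the fingers (280,270), width 13 mm and force 43 N. Now turning.

>>> play_rows:
  motion:
    - [0,0,0.02,0,0,0.08,-1]
    - [0,0,0.04,0,0,0.16,-1]
    - [0,0,0.06,0,0,0.24,-1]
    - [0,0,0.08,0,0,0.32,-1]
    - [0,0,0.1,0,0,0.4,-1]
  squeeze: 45

```text
clock: 4.7
position: [0.6251, 0.1007, 0.0977]
tool_rot: [-3.141, 0.0, 1.67]
force: [-4.3, -1.0, 7.3]
grip_width: 0.013
finger_force: 43.8
```

>>> play_rows:
  motion:
    - [0,0,0.02,0,0,0.08,-1]
    - [0,0,0.04,0,0,0.16,-1]
    - [0,0,0.06,0,0,0.24,-1]
    - [0,0,0.08,0,0,0.32,-1]
    - [0,0,0.09,0,0,0.36,-1]

```text
clock: 5.2
position: [0.6252, 0.1006, 0.0968]
tool_rot: [-3.141, 0.0, 1.311]
force: [-4.0, -2.0, 7.6]
grip_width: 0.0132
finger_force: 44.0
```

```bash
python3 go.py .6245 .1002 .096 1.275;  python3 -c "
from h import *;s=observe();print(s['moment'],s['grip_width'],s['finger_force'])"
```

```text
t 5.2 pos [0.6252 0.1006 0.0968] rpy [-3.141  0.     1.311] q [-0.55  0.75  0.47  1.7  -0.44  0.8  -0.14] F [-4.  -2.   7.6]
shift cm [-0.06 -0.05  0.08] rv [-0.     0.     0.036]
[-0.53083518  0.8696728   0.03955629] 0.01319048487405853 43.954575061798096
```

Now a few small steps against the stop.

>>> play_rows:
  motion:
    - [0,0,0,0,0,0.02,-1]
    - [0,0,0.01,0,0,0.04,-1]
    - [0,0,0.01,0,0,0.06,-1]
    - [0,0,0.01,0,0,0.08,-1]
    - [0,0,0.01,0,0,0.08,-1]

```text
clock: 5.7
position: [0.6251, 0.1006, 0.0967]
tool_rot: [-3.141, 0.001, 1.234]
force: [-3.8, -2.4, 7.6]
grip_width: 0.0133
finger_force: 47.3
```

```bash
python3 go.py .6245 .1002 .096 1.275;  python3 -c "
from h import *;s=observe();print(s['moment'],s['grip_width'],s['finger_force'])"
```

```text
t 5.7 pos [0.6251 0.1006 0.0967] rpy [-3.141e+00  1.000e-03  1.234e+00] q [-0.57  0.76  0.49  1.7  -0.46  0.8  -0.2 ] F [-3.8 -2.4  7.6]
shift cm [-0.06 -0.04  0.07] rv [-0.     0.001 -0.041]
[-0.66113753  0.83030246  0.87262411] 0.01334146573813665 47.29069232940674
```

The moment about z rose from 0.04 to 0.87 N m, so the stop is reached. Letting go, lifting and checking.

>>> play_rows:
  motion:
    - [0,0,0,0,0,-0.03,-1]
    - [0,0,0,0,0,-0.03,0.5]
    - [0,0,0,0,0,-0.03,1]
    - [0,0,0,0,0,-0.03,1]
    - [0,0,0,0,0,-0.03,1]

```text
clock: 6.2
position: [0.6254, 0.101, 0.0963]
tool_rot: [3.142, -0.0, 1.263]
force: [0.3, -0.6, -0.1]
grip_width: 0.0708
finger_force: 0.0
```

>>> play_rows:
  motion:
    - [0,0,0,0,0,0,1]
    - [0,0,-1,0,0,0,1]
    - [0,0,-3,0,0,0,1]
    - [0,0,-6,0,0,0,1]
    - [0,0,-9,0,0,0,1]

```text
clock: 6.7
position: [0.6252, 0.1008, 0.1879]
tool_rot: [-3.142, 0.0, 1.263]
force: [-0.7, -0.3, -0.0]
grip_width: 0.0854
finger_force: 0.0
```

>>> play_rows:
  motion:
    - [3,0,-2,0,0,0,1]
    - [7,0,-4,0,0,0,1]
    - [11,0,-4,0,0,0,1]
    - [15,0,-4,0,0,0,1]
    - [18,0,-4,0,0,0,1]

```text
clock: 7.2
position: [0.6798, 0.2755, 0.2271]
tool_rot: [3.141, -0.001, 1.265]
force: [-0.1, 0.1, -0.2]
grip_width: 0.0853
finger_force: 0.0
```

Run:
```python
from meas import *
p,d=viewer.grab_frame("top"); meas(p,d,"1")
s,_=viewer.grab_frame("side")
cv2.imwrite("pics/end.png",np.vstack([cv2.resize(p[130:270,200:500],None,fx=2,fy=2),cv2.resize(s[130:310,140:440],None,fx=2,fy=2)[:320]])[:,:,::-1])
```

```text
disc (242.43955993652344, 183.60439682006836) 10.978012084960938 321 [[0.62446775 0.10052947 0.082     ]]
bar n 35 z [0.121 0.121 0.122 0.122 0.122 0.122 0.122 0.122 0.123 0.123 0.123 0.123]
bar ctr [0.62332766 0.09722461 0.12056551] yaw 1.2801465440309747 sv [0.06211703 0.01066044] ext [0.03450614 0.0059607 ]
disc (319.6487579345703, 205.00413131713867) 7.025982856750488 105 [[ 0.56284216 -0.10019337  0.082     ]]
bar n 27 z [0.116 0.116 0.116 0.117 0.117 0.117 0.117 0.117 0.117 0.117 0.118 0.119]
bar ctr [ 0.56319089 -0.10067803  0.11595648] yaw -1.8500548803165624 sv [0.0353007  0.01057897] ext [0.0231169  0.00682727]
```

View pics/end.png

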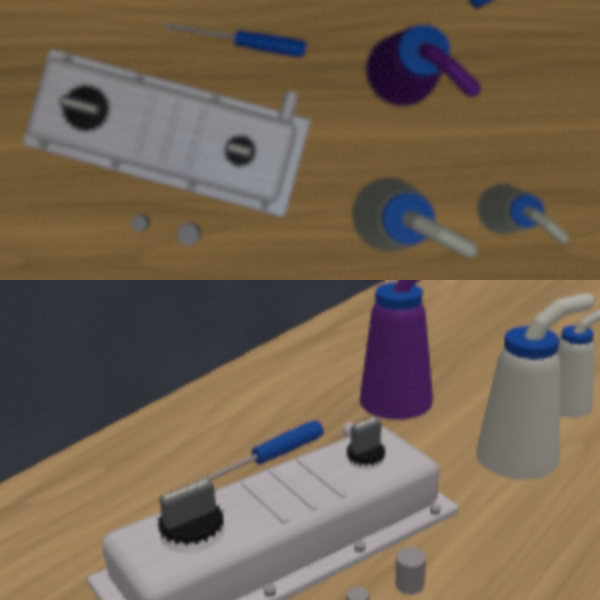

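The filler bar (85,105) is now in line with the cover: yaw 1.280 against about 1.275. The breather (240,150) is unmoved, the jug (390,215) stands upright, and the gripper is clear.

```bash
python3 -c "
from workcell import bot;print(bot.job_done())"
```

```text
the job is handed in; nothing more can be done
None
```

The filler cap is screwed tight to its stop with its bar in line with the cover and has been let go; the breather cap and oil jug are undisturbed, and the job is handed in (no verdict was returned).

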